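# Slide the harmonica through the gap between the nesting boxes

## Robot

A 6-joint arm with a two-finger parallel gripper is mounted at the origin on the work surface. World frame = base frame: x ahead of the robot, y to its left, z up, the work surface at z = 0. Lengths are in m, angles in degrees, forces in N, time in s.
With the tool pointing down it reaches from about 0.4 to 0.825 m from the base axis. Payload 7 kg.
Tool frame: the origin (TCP) lies on the front face of the gripper's body, between the roots of the fingers; the fingertips stand 66 mm ahead of it and the grasp point (between the pads) lies 47 mm ahead of it; z points along the fingers, y is the line along which they close (so a half turn about z gives the same grasp; the last joint's range is limited). The gripper opens to 88 mm and grips with 3 to 60 N. Pads are 19 mm wide; open, the fingers measure 130 mm over their backs; the gripper's body (78 mm by 193 mm) begins 47 mm behind the grasp point.
Start: joints at [-56.66, 20.546, 0.682, 0, -70.136, -16.507], TCP at [0.195, -0.646, 0.292] pointing down, gripper open.
Joint ranges: [-176.03, 176.03], [-82.01, 121.73], [-58.28, 71.71], [-173.87, 95.51], [-174.79, -0.11], [-173.66, 173.66]. Speed limits (degrees/s): [136.94, 136.94, 172.46, 180, 180, 180].

## Interface

Orientations are given as [roll, pitch, yaw] about the fixed x, y, z axes, in that order (R = Rz(yaw) Ry(pitch) Rx(roll)).
In Python, from plant import ctrl gives the robot as it stands.
- The arm moves only by the tool send_rows, never from a script. Its argument "deltas" is a list of rows, each a list of 2 entries, a list of its own where there are three numbers: the shift along the tool's x, y, z each as a share of 800 mm, from -1 to 1, then the turn about the tool's z as a share of 90 degrees, from -1 to 1. A call has exactly 5 rows; each row is the pose to reach, as a shift and turn from the pose commanded when the call began, along the tool's axes at that moment; what a row does not reach only later rows make up. A row lasts 1/12 s, in which the tool goes at most 41.7 mm and 7.16 degrees, less where a joint would pass 70% of its speed; a pose out of reach is approached as far as the arm can. A call with a number of a shift or a turn outside -1 to 1 is refused whole. A call with a gripper value outside its range is refused whole. "gripper" is the opening, from 0 (shut) to 1 (fully open), set as the call begins (left out, the last holds). The fingers move at their own pace and stop on an object; the grip force is fixed at half the most. Time passes only in rows, so rows that repeat a pose let the fingers close, or fill a call up. It gives the time, the measured TCP pose, the force, the opening and the grip force at its end, in the units of the state.
- ctrl.get_obs(): the state, without advancing time (a new reading comes with each control period).
- ctrl.snapshot(name): name is "side" or "top" or "wrist"; returns a dict with "color" (400x640x3 uint8, red, green, blue), "vertical_fov" (degrees; the focal length in pixels is half the picture's height over the tangent of half this angle, whatever the lens; pixels are square), "cx", "cy" (the principal point, pixels), "k1" (the pictures are not rectified: a ray, as slopes to the right and down, at radius r is drawn at 1 + k1 r^2 times it, then the intrinsics apply), "rvec" (rotation vector, rad) and "tvec" (3), from world to camera coordinates, as OpenCV has them. Camera axes: x right, y down, z forward; pixel columns grow to the right and rows downward; lengths in m; the calibration is good to about 2 mm. A picture is of the moment at which its call begins. There is no depth.
- ctrl.close_job(): hands the job in; it is judged then, once.
Trained networks look in a picture, given as the dict that the camera call returned (one of the last four; its "shot" number tells which), for a name from the list of things; names that differ only in an ending like _2 or _b are one class to them, and where a whole thing is asked for, a point or a joint stands for the part that bears it (a point fixed in the world has none). Each returns a list of dicts, best first, with "conf" (0 to 1); they miss things now and then, are a little off and sometimes report something else, mostly with a low value. They report only what shows in the picture. A call takes as long as a camera call. They do not tell look-alikes from the thing itself.
- ctrl.boxes_of(picture, thing): "xy" ([column, row] as shares, 0 to 1, of the picture: columns of its width, rows of its height, amid what is visible of it).
- ctrl.cut_out(picture, thing): "pixels" (400x640 bool, what is visible of it) and "xy" ([column, row] as shares, 0 to 1, of the picture: columns of its width, rows of its height, amid what is visible of it).
The state is a dict: "clock": time; "joint_pos": joint angles; "qvel": joint speeds; "tau": joint torques, N m; "tool_pos": TCP position; "orientation": TCP orientation; "force": force on the tool from outside, world axes, zero at the start; "moment": the same for the moment, N m; "opening": finger opening in m; "gripper_force": force on a finger pad.
Only numpy, scipy, OpenCV 4.12 (cv2) and the standard library are available. Lean on these libraries where they do the work, as an engineer would, in place of code of your own. Each camera call takes 0.05 s, during which the arm holds its last target. There are 200 camera calls.

## Task

Pass the chrome harmonica across to the other end of the bamboo tray: push it lengthwise, button end first, along the tray through the narrow gap between the two wooden boxes until the whole of it is out on the far side. Push it with the fingertips or the outside of the fingers so that it slides flat on the tray; do not lift or tip it. Leave the frog, the clamp and the spare bridge where they are.

Things in the scene. Friction and masses are not known exactly. Their poses are not given: they have to be found in the camera images.
- tray: folding bamboo tray table with its legs folded flat underneath, lying on the table and fixed; 390 x 600 mm, its flat deck 42 mm above its origin (the centre of its underside, on the table, z = 0). Its x axis runs across it, its y axis along it. A rim 12 mm thick runs round the edge, top 18 mm above the deck on the long sides; on the two short ends a hand-grip bar reaches 41 mm above the deck.
- box_big: larger wooden box with a closed sliding lid, fixed to the tray: 120 mm (its x) x 90 mm (its y) x 50 mm high; origin at the centre of its underside, on the deck. Its +x end face is one side of the gap.
- box_small: smaller wooden box of the nesting pair, lid closed, fixed to the tray: 102 mm (its x) x 72 mm (its y) x 36 mm high; origin at the centre of its underside, on the deck. It stands square to the larger box; its -x end face is the other side of the gap. Along the gap it is offset up to 10 mm either way from the larger box.
- gap (a point): point in the middle of the gap between the boxes, half-way along the larger box, 15 mm above the deck; axes as those of the larger box: x across the gap (towards the small box), y along the gap in the direction in which the harmonica has to travel. The gap is 44 mm wide and 90 mm long (larger box from -45 to +45 mm in y).
- harp_mid (a point): centre of the harmonica, 13.5 mm above the deck: a chrome 12-hole chromatic harmonica lying flat, loose, about 0.26 kg, body 130 mm long (its y) x 38 mm wide (its x) x 27 mm high, upright sides up to 24 mm, corners rounded to 8 mm; a slide button sticks out 10 mm from its +y end. It slides with friction on the deck. It starts before the gap, on the -y side of it, somewhat crooked and to one side, button end towards the gap.
- harp_tail (a point): middle of the harmonica's plain end face (its -y end), 65 mm behind its centre
- harp_tip (a point): outer end of the harmonica's slide button (its +y end), 75 mm ahead of its centre; the button is 13 mm wide and does not move
- frog: green glazed ceramic frog figurine, about 50 mm across and 46 mm high, loose; origin at the centre of its underside. Bystander.
- clamp: grey plastic spring-clip music stand clamp lying on its side, about 30 x 75 x 20 mm high (long axis its y), loose; origin under its middle. Bystander.
- bridge: black nylon instrument bridge, a spare, 18 x 80 x 11 mm high (long axis its y), loose; origin under its middle. Bystander.
Things that resemble listed ones, but are neither listed nor needed, are in the scene too. What is meant by the part that bears harp_mid is not pink, and is the larger of those in its own colour.

How it is judged (in metres and radians):
On the way:
1. the harmonica is in the gap, lengthwise and button end first, its centre between the two boxes (y of harp_mid in the frame of gap between -0.03 and 0.03 m and x of harp_mid in the frame of gap between -0.008 and 0.008 m and y of harp_tip in the frame of gap above 0.04 m), for 0.05 s.
At the end, for the whole second after the job is handed in: The harmonica lies flat on the tray's deck (within 0.06 rad) on the far side of the boxes, its plain end past the far faces of both boxes (at least 47 mm beyond the middle of the gap), after passing lengthwise between them, button end first; frog, clamp and bridge within 10 mm of where they were (y of harp_tail in the frame of gap above 0.047 m and y of harp_tip in the frame of gap above 0.09 m and y of harp_mid in the frame of tray below 0.29 m and x of harp_mid in the frame of tray between -0.185 and 0.185 m and z of harp_mid in the frame of tray between 0.05 and 0.059 m and angle between harp_mid's own z axis and vertical below 0.06 rad and distance of each of frog, clamp, bridge from where it was at the start of the episode below 0.01 m); the robot touches nothing.
It fails at once if the harmonica is lifted off the deck (z of harp_mid in the frame of tray above 0.061 m).
It fails at once if the harmonica is tipped up (angle between harp_mid's own z axis and vertical above 0.2 rad).
It fails at once if a bystander (frog, clamp or bridge) is pushed away by more than 10 mm (distance of any of frog, clamp, bridge from where it was at the start of the episode above 0.01 m).
It also fails if it takes over 61 s, if anything falls off the work surface, if the arm or the gripper's body presses on something with over 40 N, if the wrist force passes 120 N, or if a joint passes its speed limit or range.

## Working session

There is one attempt and no reset: what is moved stays moved. The work goes in short steps, Python scripts to look and compute and a tool call to move; the robot and the scene stay as the last step left them, time stands still between calls to the robot, and variables do not carry over. Pictures are saved under pics/ and viewed, at most 10 in all, crops included, and the job is handed in when it is done.

Besides the shell and the picture viewer there is one more tool, called after "Request:" as a command line: name --argument value ..., lists and objects as JSON in quotes. send_rows: Moves the arm, as the interface text tells. Shift numbers are shares of 800 mm and turn numbers shares of 90 degrees, none past 1 either way. Its arguments: {"type":"object","properties":{"deltas":{"type":"array","items":{"type":"array"}},"gripper":{"type":"number"}},"required":["deltas"]}

```bash
mkdir -p pics; ls; cat > h.py <<'E'
import numpy as np, cv2
from plant import ctrl
def cam(p):
    h,w=p["color"].shape[:2]; f=h/2/np.tan(np.radians(p["vertical_fov"])/2)
    R=cv2.Rodrigues(np.array(p["rvec"],float))[0]; t=np.array(p["tvec"],float).ravel()
    return f,p["cx"],p["cy"],p["k1"],R,t
def px2w(p,uv,z):
    f,cx,cy,k1,R,t=cam(p); uv=np.atleast_2d(np.array(uv,float))
    d=(uv-[cx,cy])/f; s=d.copy()
    for _ in range(30): s=d/(1+k1*(s**2).sum(1,keepdims=True))
    r=np.c_[s,np.ones(len(s))]@R; c=-R.T@t
    return c+r*((z-c[2])/r[:,2])[:,None]
def w2px(p,X):
    f,cx,cy,k1,R,t=cam(p); X=np.atleast_2d(X)@R.T+t
    s=X[:,:2]/X[:,2:]; return s*(1+k1*(s**2).sum(1,keepdims=True))*f+[cx,cy]
def save(p,n): cv2.imwrite("pics/"+n+".png",p["color"][:,:,::-1])
E
python3 - <<'E'
from h import *
for n in ["top","side"]:
    p=ctrl.snapshot(n); save(p,n+"0")
    f,cx,cy,k1,R,t=cam(p); print(n,f,k1,-R.T@t)
    for th in ["tray","box_big","box_small","harp_mid","frog","clamp","bridge"]:
        for d in ctrl.boxes_of(p,th): 
            uv=np.array(d["xy"])*[640,400]; print(th,round(d["conf"],2),uv.round(),px2w(p,uv,.055).round(3)[0])
print(ctrl.get_obs())
E
```

```text
pics
top 395.8788433080185 -0.0519690420724597 [ 0.35085671 -0.15141406  1.0958249 ]
tray 0.89 [286. 194.] [ 0.521 -0.07   0.055]
box_big 0.69 [264. 216.] [ 0.464 -0.012  0.055]
box_big 0.4 [377. 233.] [ 0.411 -0.309  0.055]
box_small 0.69 [261. 157.] [ 0.626 -0.005  0.055]
harp_mid 0.8 [439. 190.] [ 0.521 -0.48   0.055]
harp_mid 0.72 [472. 260.] [ 0.334 -0.554  0.055]
harp_mid 0.62 [322. 180.] [ 0.557 -0.167  0.055]
harp_mid 0.31 [262. 159.] [ 0.62  -0.009  0.055]
frog 0.72 [201. 254.] [0.368 0.155 0.055]
clamp 0.53 [376. 234.] [ 0.408 -0.306  0.055]
bridge 0.44 [192. 148.] [0.657 0.183 0.055]
side 495.1667624359608 0.000262315209575336 [0.09154153 0.71838046 1.19374498]
tray 0.72 [295. 254.] [0.505 0.044 0.055]
box_big 0.68 [319. 240.] [ 0.467 -0.031  0.055]
box_big 0.67 [296. 255.] [0.501 0.044 0.055]
box_small 0.96 [269. 226.] [ 0.621 -0.012  0.055]
box_small 0.2 [311. 200.] [ 0.554 -0.154  0.055]
harp_mid 0.82 [362. 148.] [ 0.508 -0.438  0.055]
harp_mid 0.72 [411. 145.] [ 0.364 -0.525  0.055]
harp_mid 0.59 [311. 200.] [ 0.555 -0.154  0.055]
frog 0.84 [320. 304.] [0.374 0.151 0.0
[... 202 characters left out ...]
9.] [ 0.566 -0.157  0.055]
{'clock': 0.8, 'joint_pos': array([-5.66583381e+01,  2.05428158e+01,  6.85022005e-01, -1.92510785e-03,
       -7.01363250e+01, -1.65080997e+01]), 'qvel': array([-0.06988201,  0.07019298, -0.07056885, -0.04812003, -0.04738113,
        0.01963748]), 'tau': array([ 4.65969424e-04, -5.82286191e+01,  2.93283945e+01,  7.00194374e+00,
        1.25261344e-02, -3.52012376e-05]), 'tool_pos': array([ 0.19548098, -0.64606411,  0.29221853]), 'orientation': array([-1.79994876e+02,  3.40714808e-03, -1.63167092e+02]), 'force': array([-0.12885093,  0.98999369,  0.62050183]), 'moment': array([0.00728075, 0.00798401, 0.01456718]), 'gripper_force': 0.0, 'opening': 0.08768480390780166}
```

View pics/top0.png

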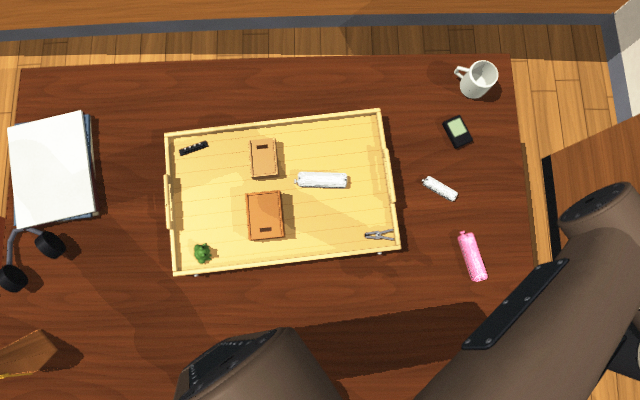

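View pics/side0.png

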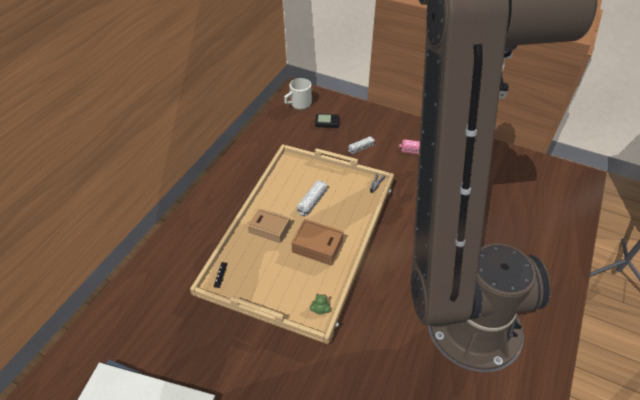

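The white harmonica on the tray is at top (322,180), with its button end pointing left (world +y). The gap is around (264,184), the clamp at (378,235), the frog at (202,253) and the bridge at (193,148). Next I fit the box models to the masks.

```bash
cat >> h.py <<'E'
from scipy.optimize import minimize
def prism(x,y,yaw,lx,ly,z0,z1):
    c,s=np.cos(yaw),np.sin(yaw); q=np.array([[a*lx/2,b*ly/2] for a,b in ((-1,-1),(1,-1),(1,1),(-1,1))])
    q=q@np.array([[c,s],[-s,c]])+[x,y]
    return np.r_[np.c_[q,np.full(4,z0)],np.c_[q,np.full(4,z1)]]
def hull_mask(p,X,S=4):
    u=w2px(p,X); m=np.zeros((400*S,640*S),np.uint8)
    hl=cv2.convexHull(((u+.5)*S-.5).astype(np.float32))
    cv2.fillPoly(m,[np.round(hl*16).astype(np.int32)],1,shift=4); return cv2.resize(m.astype(np.float32),(640,400),interpolation=cv2.INTER_AREA)
def getmask(p,th,near,z=.055):
    ds=[d for d in ctrl.cut_out(p,th) if np.linalg.norm(px2w(p,np.array(d["xy"])*[640,400],z)[0,:2]-near)<.06]
    return (ds[0]["pixels"].astype(np.float32),ds[0]["conf"]) if ds else (None,0)
def fit(obs,model,x0,step):
    # obs: list of (pic, mask, idx); model(x)->list of point sets
    def cost(x):
        P=model(x); c=0
        for p,m,i in obs: c+=np.abs(hull_mask(p,P[i])-m).sum()/m.sum()
        return c
    best=None
    n=len(x0); sim=np.vstack([x0]+[np.array(x0)+np.eye(n)[i]*step[i] for i in range(n)])
    for _ in range(2):
        r=minimize(cost,sim[0],method="Nelder-Mead",options=dict(initial_simplex=sim,xatol=1e-4,fatol=1e-4,maxiter=200))
        sim=np.vstack([r.x]+[r.x+np.eye(n)[i]*step[i]*.5 for i in range(n)])
    return r.x,r.fun/len(obs)
D=.042
def gapmodel(v): # gap x,y, yaw, small offset
    x,y,a,o=v; c,s=np.cos(a),np.sin(a); W=lambda u,w:(x+c*u-s*w,y+s*u+c*w)
    return [prism(*W(-82,0) if 0 else W(-.082,0),a,.12,.09,D,D+.05),prism(*W(.073,o),a,.102,.072,D,D+.036)]
def harpmodel(v): return [prism(*v,.036,.13,D,D+.025)]
E
python3 - <<'E'
from h import *
import pickle
obs=[];ho=[]
for n in ["top","side"]:
    p=ctrl.snapshot(n)
    for i,(th,nr) in enumerate([("box_big",(.465,-.02)),("box_small",(.625,-.008))]):
        m,c=getmask(p,th,nr)
        if m is not None: obs.append((p,m,i)); print(n,th,c,m.sum())
    m,c=getmask(p,"harp_mid",(.555,-.16))
    if m is not None: ho.append((p,m,0)); print(n,"harp",c,m.sum())
x0=[.55,-.02,.05,0]
for o in [obs]+[[a for a in obs if a[0] is q] for q in (obs[0][0],obs[-1][0])]:
    print(fit(o,gapmodel,x0,[.01,.01,.08,.005]))
for o in [ho]+[[a] for a in ho]: print("h",fit(o,harpmodel,[.556,-.16,0.05],[.01,.01,.08]))
E
```

```text
top box_big 0.97 1779.0
top box_small 0.69 1211.0
top harp 0.67 730.0
side box_big 0.6 1612.0
side box_small 0.87 994.0
side harp 0.86 583.0
(array([ 5.46433373e-01, -1.54237458e-02,  3.07752985e-02,  2.61379293e-04]), np.float64(0.05773793160915375))
(array([ 0.54716681, -0.01157753,  0.06214002, -0.00557568]), np.float64(0.04835435748100281))
(array([ 0.54642727, -0.01680238,  0.0319101 ,  0.0018002 ]), np.float64(0.06306659430265427))
h (array([ 0.55811819, -0.16754876, -0.05048145]), np.float64(0.07972395420074463))
h (array([ 0.55821398, -0.16792989, -0.06243655]), np.float64(0.07662671059370041))
h (array([ 0.55760494, -0.16788835, -0.04652156]), np.float64(0.07986706495285034))
```

Request:
send_rows --deltas '[[[-0.044, 0.024, 0], 0.032], [[-0.088, 0.048, 0], 0.064], [[-0.132, 0.072, 0], 0.096], [[-0.176, 0.096, 0], 0.128], [[-0.22, 0.12, 0], 0.16]]' --gripper 0

```text
clock: 1.62
tool_pos: [0.337, -0.5018, 0.2923]
orientation: [-180.0, 0.0, -177.7]
force: [1.1, -0.6, 0.3]
opening: 0.0599
gripper_force: 0.0
```

```bash
cat >> h.py <<'E'
def togo(x,y,z,yaw=None):
    o=ctrl.get_obs(); a=np.radians(o["orientation"][2]); d=np.array([x,y,z])-o["tool_pos"]
    tx=np.array([np.cos(a),np.sin(a),0]); ty=np.array([np.sin(a),-np.cos(a),0])
    print("t",round(o["clock"],2),"pos",o["tool_pos"].round(4),"yaw",round(o["orientation"][2],2),"open",round(o["opening"],3),"F",np.round(o["force"],1))
    t=0 if yaw is None else -((yaw-o["orientation"][2]+180)%360-180)/90
    print("shares",np.round([d@tx/.8,d@ty/.8,-d[2]/.8,t],4),"rows",round(np.linalg.norm(d)/.0417,1))
E
python3 -c "
from h import *
togo(.56,-.28,.25,-177.5)"
```

```text
t 1.62 pos [ 0.337  -0.5018  0.2923] yaw -177.73 open 0.06 F [ 1.1 -0.6  0.3]
shares [-0.2895  0.266   0.0529 -0.0026] rows 7.6
```

Request:
send_rows --deltas '[[[-0.036, 0.033, 0], 0], [[-0.072, 0.066, 0], 0], [[-0.108, 0.099, 0], 0], [[-0.144, 0.132, 0], 0], [[-0.18, 0.165, 0], 0]]'

```text
clock: 2.03
tool_pos: [0.4755, -0.3636, 0.2925]
orientation: [-180.0, 0.0, -177.6]
force: [0.9, -0.5, -0.5]
opening: 0.0263
gripper_force: 0.0
```

Request:
send_rows --deltas '[[[-0.036, 0.033, 0], 0], [[-0.072, 0.066, 0], 0], [[-0.1, 0.09, 0], 0], [[-0.1, 0.09, 0], 0], [[-0.1, 0.09, 0], 0]]'

```text
clock: 2.45
tool_pos: [0.5523, -0.2885, 0.2918]
orientation: [180.0, -0.0, -177.4]
force: [-0.6, -1.0, -0.1]
opening: 0.0005
gripper_force: 0.0
```

```bash
python3 - <<'E'
from h import *
togo(.56,-.28,.25,-177.5)
p=ctrl.snapshot("wrist"); save(p,"w1"); f,_,_,k,R,t=cam(p); print(f,k,-R.T@t,R[2])
obs=[]
for i,(th,nr) in enumerate([("box_big",(.465,-.02)),("box_small",(.625,-.008))]):
    m,c=getmask(p,th,nr)
    if m is not None: obs.append((p,m,i)); print(th,c,m.sum())
m,c=getmask(p,"harp_mid",(.555,-.16)); print(c)
if len(obs)==2: print(fit(obs,gapmodel,[.546,-.015,.045,0],[.01,.01,.05,.005]))
if m is not None: print(fit([(p,m,0)],harpmodel,[.556,-.16,-.05],[.01,.01,.05]))
E
```

```text
t 2.45 pos [ 0.5523 -0.2885  0.2918] yaw -177.41 open 0.001 F [-0.6 -1.  -0.1]
shares [-0.01    0.0102  0.0523  0.001 ] rows 1.0
346.8672272694523 -0.04614142590117817 [ 0.48506831 -0.2912136   0.38290064] [ 0.25380733  0.01208876 -0.96717925]
box_big 0.77 11548.0
box_small 0.7 3830.0
0.64
(array([ 0.54920329, -0.01148311,  0.06171727, -0.00617876]), np.float64(0.7286205291748047))
(array([ 0.56111826, -0.1670001 , -0.05588134]), np.float64(0.06187576800584793))
```

View pics/w1.png

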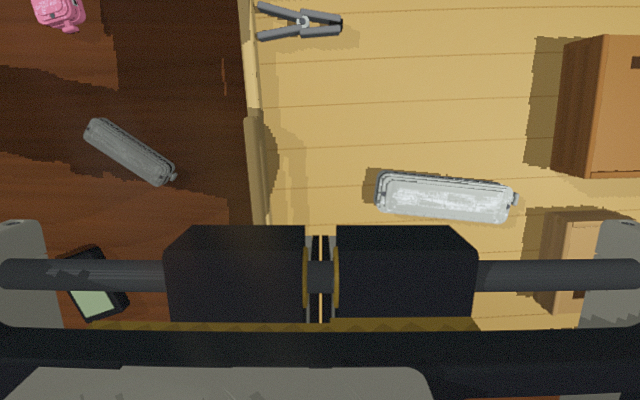

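The wrist view shows the harmonica at (445,195) with its button to the right, and the gap edge near (590,190), cut off by the frame. I'll shift over to see the boxes whole.

Request:
send_rows --deltas '[[[-0.015, 0.045, 0], 0], [[-0.03, 0.09, 0], 0], [[-0.045, 0.135, 0], 0], [[-0.06, 0.18, 0], 0], [[-0.075, 0.225, 0], 0]]'

```text
clock: 3.07
tool_pos: [0.6032, -0.1072, 0.2926]
orientation: [-180.0, 0.0, -177.7]
force: [0.2, -1.1, 0.0]
opening: 0.0002
gripper_force: 0.0
```

```bash
python3 - <<'E'
from h import *
ctrl.snapshot("top");ctrl.snapshot("top");ctrl.snapshot("top")
togo(.56,-.28,.25,-177.5)
p=ctrl.snapshot("wrist"); save(p,"w2")
obs=[]
for i,(th,nr) in enumerate([("box_big",(.465,-.02)),("box_small",(.625,-.008))]):
    m,c=getmask(p,th,nr)
    if m is not None:
        obs.append((p,m,i)); r=np.argwhere(m); print(th,c,m.sum(),r.min(0),r.max(0))
m,c=getmask(p,"harp_mid",(.555,-.16)); print(c)
if len(obs)==2: print(fit(obs,gapmodel,[.546,-.015,.045,0],[.01,.01,.05,.005]))
if m is not None: r=np.argwhere(m); print(r.min(0),r.max(0),fit([(p,m,0)],harpmodel,[.556,-.16,-.05],[.01,.01,.05]))
E
```

```text
t 3.22 pos [ 0.6038 -0.1062  0.2924] yaw -177.45 open 0.0 F [-0.1  0.   0.2]
shares [ 0.0643 -0.2146  0.053   0.0006] rows 4.4
box_big 0.86 12732.0 [  0 375] [106 499]
box_small 0.88 6053.0 [151 376] [229 460]
0.63
(array([ 0.5493945 , -0.0114153 ,  0.06966302, -0.00607494]), np.float64(0.2767346501350403))
[108 184] [163 337] (array([ 0.56186751, -0.16624381, -0.06626576]), np.float64(0.076504647731781))
```

View pics/w2.png

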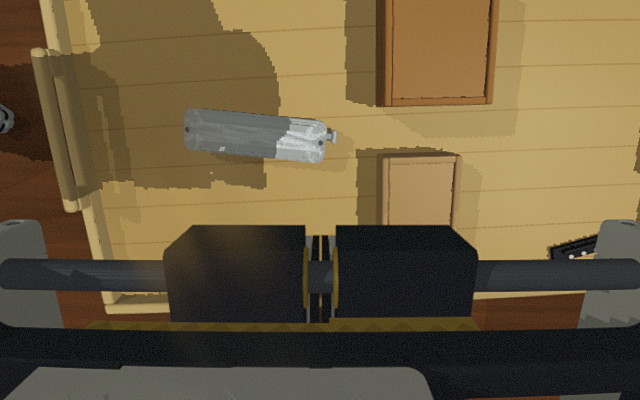

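```bash
cat >> h.py <<'E'
def fitroi(obs,model,x0,step,rows=222):
    ob=[(p,m*(np.arange(400)[:,None]<rows),i) for p,m,i in obs]
    global hull_mask; hm=hull_mask
    hull_mask=lambda p,X: hm(p,X)*(np.arange(400)[:,None]<rows)
    r=fit(ob,model,x0,step); hull_mask=hm; return r
def harp(near,x0=None,cams=("wrist",),rows=222):
    for n in cams:
        p=ctrl.snapshot(n); m,c=getmask(p,"harp_mid",near)
        if m is None: print(n,"no harp"); continue
        x,e=fitroi([(p,m,0)],harpmodel,x0 or [*near,0.0],[.01,.01,.06],rows if n=="wrist" else 400)
        g=GAP; c,s=np.cos(g[2]),np.sin(g[2]); d=x[:2]-g[:2]; q=np.array([c*d[0]+s*d[1],-s*d[0]+c*d[1]]); r=x[2]-g[2]
        print(n,"world",x.round(4),"gap mm",(q*1000).round(1),"relyaw deg",np.degrees(r).round(2),"err",round(e,3))
        print("  tipx",((q[0]-.075*np.sin(r))*1000).round(1),"tailx",((q[0]+.065*np.sin(r))*1000).round(1),"tail y",((q[1]-.065*np.cos(r))*1000).round(1))
def g2w(u,v): 
    g=GAP; c,s=np.cos(g[2]),np.sin(g[2]); return g[0]+c*u-s*v,g[1]+s*u+c*v
E
python3 - <<'E'
import h
from h import *
p=ctrl.snapshot("wrist"); obs=[]
for i,(th,nr) in enumerate([("box_big",(.465,-.02)),("box_small",(.625,-.008))]):
    m,c=getmask(p,th,nr); obs.append((p,m,i))
g,e=fitroi(obs,gapmodel,[.549,-.012,.065,-.005],[.008,.008,.04,.004]); print(g,e)
p=ctrl.snapshot("top"); obs=[]
for i,(th,nr) in enumerate([("box_big",(.465,-.02)),("box_small",(.625,-.008))]):
    m,c=getmask(p,th,nr); 
    if m is not None: obs.append((p,m,i))
print(len(obs),fitroi(obs,gapmodel,[.549,-.012,.065,-.005],[.008,.008,.04,.004],400))
open("h.py","a").write("GAP=%r\n"%[float(v) for v in g]); h.GAP=g
harp((.56,-.166))
E
```

```text
[ 0.54959354 -0.01127977  0.07081886 -0.00638591] 0.025759033858776093
2 (array([ 0.54663709, -0.01196441,  0.06763397, -0.00641944]), np.float64(0.26925286650657654))
wrist world [ 0.5612 -0.1665 -0.059 ] gap mm [   0.6 -155.7] relyaw deg -7.44 err 0.064
  tipx 10.3 tailx -7.8 tail y -220.1
```

```bash
python3 -c "
from h import *
x,y=g2w(.004,-.272);print(x,y)
togo(x,y,.16,-175.94)"
```

```text
0.5728301492477328 -0.28231493473243624
t 3.82 pos [ 0.6035 -0.1079  0.2922] yaw -177.6 open 0.0 F [-0.8 -0.7 -0.6]
shares [ 0.0474 -0.2163  0.1652 -0.0184] rows 5.3
```

Request:
send_rows --deltas '[[[0.0095, -0.043, 0.02], -0.004], [[0.019, -0.086, 0.04], -0.008], [[0.0285, -0.13, 0.06], -0.012], [[0.038, -0.173, 0.08], -0.016], [[0.0474, -0.216, 0.1], -0.0184]]'

```text
clock: 4.23
tool_pos: [0.5726, -0.2832, 0.2116]
orientation: [-180.0, 0.0, -175.9]
force: [1.2, 0.5, -0.3]
opening: 0.0008
gripper_force: 0.0
```

Request:
send_rows --deltas '[[[0, 0, 0.03], 0], [[0, 0, 0.065], 0], [[0, 0, 0.065], 0], [[0, 0, 0.065], 0], [[0, 0, 0.065], 0]]'

```text
clock: 4.65
tool_pos: [0.5739, -0.2818, 0.1615]
orientation: [-179.9, 0.1, -175.9]
force: [1.0, 0.4, -0.3]
opening: 0.0005
gripper_force: 0.0
```

```bash
python3 -c "
from h import *
x,y=g2w(.004,-.272)
togo(x,y,.115,-175.94)
harp((.56,-.166))"
```

```text
t 4.65 pos [ 0.5739 -0.2818  0.1615] yaw -175.85 open 0.0 F [ 1.   0.4 -0.3]
shares [ 0.0014 -0.0006  0.0582  0.001 ] rows 1.1
wrist world [ 0.5604 -0.1684 -0.0584] gap mm [  -0.4 -157.5] relyaw deg -7.41 err 0.04
  tipx 9.3 tailx -8.8 tail y -222.0
```

Request:
send_rows --deltas '[[[0, 0, 0.03], 0], [[0, 0, 0.058], 0], [[0, 0, 0.058], 0], [[0, 0.01, 0.058], 0], [[0, 0.02, 0.058], 0]]'

```text
clock: 5.17
tool_pos: [0.5728, -0.2655, 0.1155]
orientation: [-179.9, 0.1, -175.9]
force: [-0.6, -0.1, 0.8]
opening: 0.0006
gripper_force: 0.0
```

Request:
send_rows --deltas '[[[0, 0.007, 0], 0], [[0, 0.014, 0], 0], [[0, 0.021, 0], 0], [[0, 0.028, 0], 0], [[0, 0.035, 0], 0]]'

```text
clock: 5.58
tool_pos: [0.5703, -0.2375, 0.1146]
orientation: [-180.0, 0.1, -175.9]
force: [0.9, -2.7, 1.0]
opening: 0.0001
gripper_force: 1.1
```

```bash
python3 -c "
from h import *
x,y=g2w(.004,-.227)
togo(x,y,.115,-175.94)
harp((.56,-.15),cams=('wrist','top'))
p=ctrl.snapshot('wrist');save(p,'w3')"
```

```text
t 5.58 pos [ 0.5703 -0.2375  0.1146] yaw -175.89 open 0.0 F [ 0.9 -2.7  1. ]
shares [ 0.0009  0.0002 -0.0005  0.0006] rows 0.0
wrist world [ 0.5586 -0.1555 -0.0469] gap mm [  -1.2 -144.5] relyaw deg -6.75 err 0.047
  tipx 7.6 tailx -8.8 tail y -209.1
top world [ 0.5569 -0.1468 -0.057 ] gap mm [  -2.3 -135.7] relyaw deg -7.32 err 0.792
  tipx 7.3 tailx -10.5 tail y -200.2
```

View pics/w3.png

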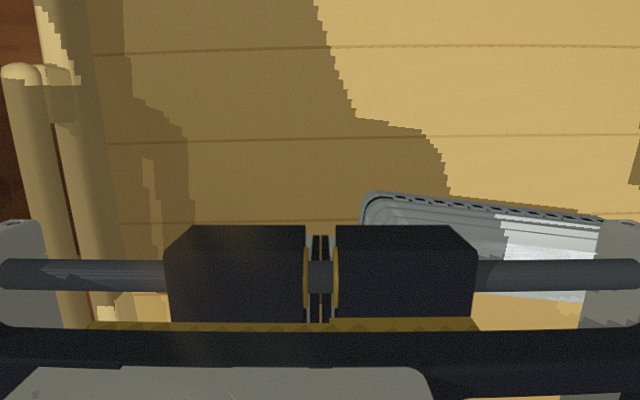

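The finger is touching the tail, but the rotation is slow (about -6.8° relative to the gap remains). I'll square the harmonica by pushing its tail sideways from the -x side with the long finger flank.

Request:
send_rows --deltas '[[[0, -0.025, 0], 0], [[0.02, -0.025, 0], 0], [[0.061, -0.025, 0], 0], [[0.061, 0, 0], 0], [[0.061, 0.02, 0], 0]]'

```text
clock: 6.25
tool_pos: [0.518, -0.2258, 0.1134]
orientation: [180.0, -0.1, -176.1]
force: [1.2, -0.7, 0.1]
opening: 0.0008
gripper_force: 0.0
```

Request:
send_rows --deltas '[[[0, 0, 0], 0], [[-0.008, 0, 0], 0], [[-0.013, 0, 0], 0], [[-0.017, 0, 0], 0], [[-0.02, 0, 0], 0]]'

```text
clock: 6.67
tool_pos: [0.5366, -0.2247, 0.1135]
orientation: [-180.0, -0.0, -175.9]
force: [-1.4, -1.1, 0.3]
opening: 0.0002
gripper_force: 0.5
```

```bash
python3 -c "
from h import *
x,y=g2w(-.028,-.211)
togo(x,y,.115,-175.94)
harp((.56,-.15),cams=('wrist','top','side'))
p=ctrl.snapshot('wrist');save(p,'w4')"
```

```text
t 6.67 pos [ 0.5366 -0.2247  0.1135] yaw -175.93 open 0.0 F [-1.4 -1.1  0.3]
shares [-0.0001  0.0012 -0.0019  0.0001] rows 0.0
wrist world [ 0.56 -0.15  0.  ] gap mm [   0.6 -139.1] relyaw deg -4.06 err nan
  tipx 5.9 tailx -4.0 tail y -203.9
top world [ 0.5577 -0.1463  0.0223] gap mm [  -1.5 -135.2] relyaw deg -2.78 err 2.249
  tipx 2.2 tailx -4.6 tail y -200.1
side world [ 0.5605 -0.1458  0.0694] gap mm [   1.3 -135. ] relyaw deg -0.08 err 0.499
  tipx 1.4 tailx 1.2 tail y -200.0h.py:33: RuntimeWarning: invalid value encountered in scalar divide
  for p,m,i in obs: c+=np.abs(hull_mask(p,P[i])-m).sum()/m.sum()
```

View pics/w4.png

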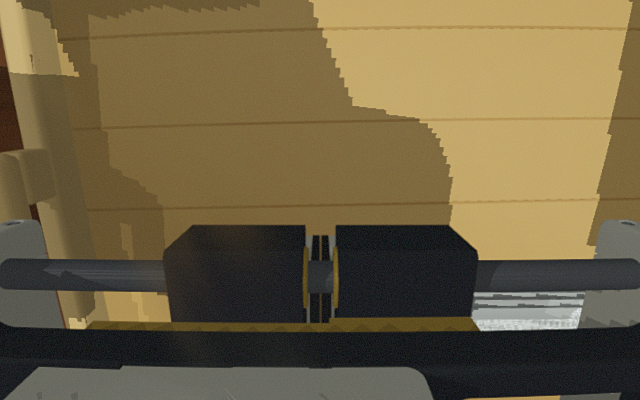

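Request:
send_rows --deltas '[[[0.012, 0, 0], 0], [[0.012, -0.03, 0], 0], [[0.012, -0.066, -0.03], 0], [[-0.015, -0.066, -0.058], 0], [[-0.035, -0.066, -0.058], 0]]'

```text
clock: 7.43
tool_pos: [0.5694, -0.2771, 0.165]
orientation: [-179.8, 0.3, -176.0]
force: [1.8, -0.5, 0.7]
opening: 0.0006
gripper_force: 0.0
```

```bash
python3 -c "
from h import *
for _ in range(3): ctrl.snapshot('top')
x,y=g2w(0,-.265)
togo(x,y,.114,-175.94)
harp((.56,-.15),cams=('wrist','side','top'))"
```

```text
t 7.58 pos [ 0.5677 -0.2749  0.1603] yaw -175.92 open 0.001 F [-0.6 -0.2  0.2]
shares [-0.0007 -0.0009  0.0578  0.0002] rows 1.1
wrist world [ 0.5626 -0.1534  0.0574] gap mm [   2.9 -142.7] relyaw deg -0.77 err 0.074
  tipx 3.9 tailx 2.0 tail y -207.7
side world [ 0.5604 -0.1549  0.0737] gap mm [   0.6 -144. ] relyaw deg 0.17 err 0.1
  tipx 0.4 tailx 0.8 tail y -209.0
top world [ 0.56   -0.1468  0.0556] gap mm [   0.8 -135.9] relyaw deg -0.87 err 0.505
  tipx 2.0 tailx -0.2 tail y -200.9
```

Nearly aligned now (about 1-2 mm off, under 1°). Now pushing forward with the finger centred.

Request:
send_rows --deltas '[[[0, 0, 0.03], 0], [[-0.002, 0, 0.058], 0], [[-0.002, 0.01, 0.058], 0], [[-0.002, 0.03, 0.058], 0], [[-0.002, 0.04, 0.058], 0]]'

```text
clock: 8.3
tool_pos: [0.5666, -0.2417, 0.1139]
orientation: [180.0, -0.1, -175.9]
force: [0.2, -0.7, 0.1]
opening: 0.0007
gripper_force: 0.0
```

Request:
send_rows --deltas '[[[0, 0.006, 0], 0], [[0, 0.012, 0], 0], [[0, 0.019, 0], 0], [[0, 0.026, 0], 0], [[0, 0.032, 0], 0]]'

```text
clock: 8.72
tool_pos: [0.5655, -0.2172, 0.1144]
orientation: [-180.0, 0.1, -175.9]
force: [-0.0, -2.0, 1.3]
opening: 0.0006
gripper_force: 1.0
```

```bash
python3 -c "
from h import *
x,y=g2w(0.0015,-.207)
togo(x,y,.114,-175.94)
harp((.56,-.13),cams=('wrist','side'))"
```

```text
t 8.72 pos [ 0.5655 -0.2172  0.1144] yaw -175.91 open 0.001 F [-0.  -2.   1.3]
shares [-0.0003 -0.0006  0.0005  0.0004] rows 0.0
wrist world [ 0.5605 -0.1423  0.0763] gap mm [   1.6 -131.5] relyaw deg 0.32 err 0.129
  tipx 1.2 tailx 2.0 tail y -196.5
side world [ 0.5576 -0.1381  0.0767] gap mm [  -1.  -127.1] relyaw deg 0.34 err 0.474
  tipx -1.5 tailx -0.6 tail y -192.1
```

Request:
send_rows --deltas '[[[0, 0.006, 0], 0], [[0, 0.012, 0], 0], [[0, 0.018, 0], 0], [[0, 0.024, 0], 0], [[0, 0.03, 0], 0]]'

```text
clock: 9.33
tool_pos: [0.5633, -0.1929, 0.1136]
orientation: [180.0, -0.0, -175.9]
force: [0.1, -1.1, -0.2]
opening: 0.0004
gripper_force: 0.5
```

```bash
python3 -c "
from h import *
x,y=g2w(0.0015,-.183)
togo(x,y,.114,-175.94)
harp((.56,-.11),cams=('wrist','top','side'))
p=ctrl.snapshot('top');q=ctrl.snapshot('side')
a=cv2.resize(p['color'][100:280,150:410],None,fx=2,fy=2);b=cv2.resize(q['color'][140:320,190:400],None,fx=2,fy=2)
cv2.imwrite('pics/c1.png',np.hstack([a[:, :400],b[:, :400]])[:,:,::-1])"
```

```text
t 9.33 pos [ 0.5633 -0.1929  0.1136] yaw -175.91 open 0.0 F [ 0.1 -1.1 -0.2]
shares [-0.0008 -0.0011 -0.0005  0.0003] rows 0.0
wrist world [ 0.5591 -0.1209  0.083 ] gap mm [   1.8 -110. ] relyaw deg 0.7 err 0.151
  tipx 0.8 tailx 2.5 tail y -175.0
top world [ 0.5566 -0.0956  0.1202] gap mm [  1.1 -84.6] relyaw deg 2.83 err 0.958
  tipx -2.6 tailx 4.3 tail y -149.5
side world [ 0.5561 -0.1085  0.05  ] gap mm [ -0.4 -97.4] relyaw deg -1.19 err 0.412
  tipx 1.2 tailx -1.7 tail y -162.4
```

View pics/c1.png

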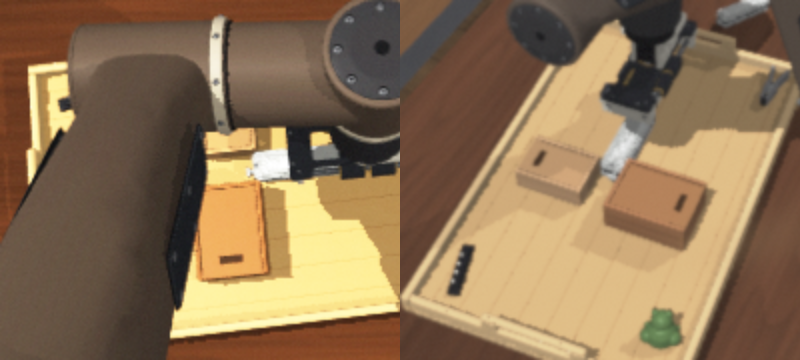

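The button (right panel, about (610,172)) is at the gap mouth and the harmonica looks centred. I'll keep pushing and watch the force.

Request:
send_rows --deltas '[[[0, 0.006, 0], 0], [[0, 0.012, 0], 0], [[0, 0.018, 0], 0], [[0, 0.024, 0], 0], [[0, 0.03, 0], 0]]'

```text
clock: 10.15
tool_pos: [0.5616, -0.1689, 0.1137]
orientation: [180.0, -0.0, -175.9]
force: [0.5, -1.1, -0.4]
opening: 0.0003
gripper_force: 0.5
```

Request:
send_rows --deltas '[[[0, 0.006, 0], 0], [[0, 0.012, 0], 0], [[0, 0.018, 0], 0], [[0, 0.024, 0], 0], [[0, 0.03, 0], 0]]'

```text
clock: 10.57
tool_pos: [0.56, -0.145, 0.1138]
orientation: [180.0, -0.0, -175.9]
force: [-0.7, -1.3, -1.0]
opening: 0.0004
gripper_force: 0.5
```

```bash
python3 -c "
from h import *
x,y=g2w(0.0015,-.135)
togo(x,y,.114,-175.94)
harp((.56,-.06),cams=('wrist','side'))"
```

```text
t 10.57 pos [ 0.56   -0.145   0.1138] yaw -175.91 open 0.0 F [-0.7 -1.3 -1. ]
shares [-0.0007 -0.0011 -0.0003  0.0004] rows 0.0
wrist world [ 0.5562 -0.0599  0.0332] gap mm [  3.1 -49. ] relyaw deg -2.15 err 0.371
  tipx 5.9 tailx 0.7 tail y -113.9
side world [ 0.5545 -0.0611  0.032 ] gap mm [  1.4 -50. ] relyaw deg -2.23 err 0.476
  tipx 4.3 tailx -1.1 tail y -115.0
```

Request:
send_rows --deltas '[[[0, 0.006, 0], 0], [[0, 0.012, 0], 0], [[0, 0.018, 0], 0], [[0, 0.024, 0], 0], [[0, 0.03, 0], 0]]'

```text
clock: 11.18
tool_pos: [0.5583, -0.1211, 0.1138]
orientation: [-180.0, 0.0, -175.9]
force: [-0.1, -2.2, 0.3]
opening: 0.0006
gripper_force: 0.8
```

Request:
send_rows --deltas '[[[0, 0.006, 0], 0], [[0, 0.012, 0], 0], [[0, 0.018, 0], 0], [[0, 0.024, 0], 0], [[0, 0.03, 0], 0]]'

```text
clock: 11.6
tool_pos: [0.5566, -0.0972, 0.1138]
orientation: [-180.0, 0.0, -175.9]
force: [-0.1, -1.3, 0.3]
opening: 0.0004
gripper_force: 0.9
```

```bash
python3 -c "
from h import *
x,y=g2w(0.00,-.087)
togo(x,y,.114,-175.94)
p=ctrl.snapshot('top');q=ctrl.snapshot('side')
a=cv2.resize(p['color'][100:280,150:410],None,fx=2,fy=2);b=cv2.resize(q['color'][140:320,190:400],None,fx=2,fy=2)
cv2.imwrite('pics/c2.png',np.hstack([a[:, :400],b[:, :400]])[:,:,::-1])"
```

```text
t 11.6 pos [ 0.5566 -0.0972  0.1138] yaw -175.91 open 0.0 F [-0.1 -1.3  0.3]
shares [ 0.0012 -0.001  -0.0002  0.0004] rows 0.0
```

View pics/c2.png

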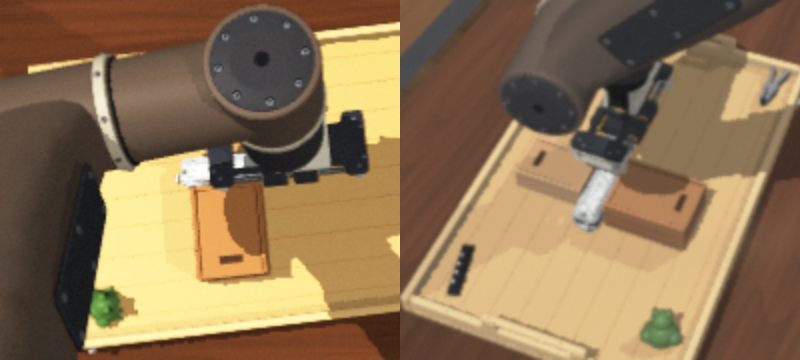

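The harmonica is in the gap, with its front emerging on the far side at right panel (585,220). Continuing.

Request:
send_rows --deltas '[[[0, 0.006, 0], 0], [[0, 0.012, 0], 0], [[0, 0.018, 0], 0], [[0, 0.024, 0], 0], [[0, 0.03, 0], 0]]'

```text
clock: 12.12
tool_pos: [0.5548, -0.0732, 0.1137]
orientation: [180.0, -0.0, -175.9]
force: [0.5, -1.5, 0.2]
opening: 0.0004
gripper_force: 0.6
```

Request:
send_rows --deltas '[[[0, 0.006, 0], 0], [[0, 0.012, 0], 0], [[0, 0.018, 0], 0], [[0, 0.024, 0], 0], [[0, 0.03, 0], 0]]'

```text
clock: 12.53
tool_pos: [0.5531, -0.0493, 0.1137]
orientation: [180.0, -0.0, -175.9]
force: [-0.4, -0.5, -0.6]
opening: 0.0006
gripper_force: 0.5
```

Request:
send_rows --deltas '[[[0, 0.006, 0], 0], [[0, 0.012, 0], 0], [[0, 0.018, 0], 0], [[0, 0.024, 0], 0], [[0, 0.03, 0], 0]]'

```text
clock: 12.95
tool_pos: [0.5514, -0.0253, 0.1138]
orientation: [180.0, -0.0, -175.9]
force: [-0.9, -0.9, -0.4]
opening: 0.0004
gripper_force: 0.5
```

Request:
send_rows --deltas '[[[0, 0.006, 0], 0], [[0, 0.012, 0], 0], [[0, 0.018, 0], 0], [[0, 0.024, 0], 0], [[0, 0.03, 0], 0]]'

```text
clock: 13.37
tool_pos: [0.5497, -0.0014, 0.1138]
orientation: [180.0, -0.0, -175.9]
force: [0.4, -1.0, -0.2]
opening: 0.0004
gripper_force: 0.5
```

```bash
python3 -c "
from h import *
x,y=g2w(0.00,.041)
togo(x,y,.114,-175.94)
harp(g2w(0,.1),cams=('side','wrist'))"
```

```text
t 13.37 pos [ 0.5497 -0.0014  0.1138] yaw -175.91 open 0.0 F [ 0.4 -1.  -0.2]
shares [ 0.001   0.039  -0.0003  0.0003] rows 0.7
side world [0.5415 0.083  0.1012] gap mm [-1.4 94.6] relyaw deg 1.74 err 0.373
  tipx -3.6 tailx 0.6 tail y 29.6
wrist world [0.5419 0.1142 0.0659] gap mm [  1.2 125.7] relyaw deg -0.28 err 0.298
  tipx 1.6 tailx 0.9 tail y 60.7
```

Request:
send_rows --deltas '[[[0, 0.007, 0], 0], [[0, 0.014, 0], 0], [[0, 0.021, 0], 0], [[0, 0.028, 0], 0], [[0, 0.035, 0], 0]]'

```text
clock: 13.98
tool_pos: [0.5477, 0.0266, 0.1138]
orientation: [-180.0, 0.0, -175.9]
force: [-1.1, -1.8, 0.4]
opening: -0.0
gripper_force: 0.8
```

Request:
send_rows --deltas '[[[0, 0.004, 0], 0], [[0, 0.004, 0], 0], [[0, -0.01, 0], 0], [[0, -0.02, -0.04], 0], [[0, -0.02, -0.09], 0]]'

```text
clock: 14.4
tool_pos: [0.5468, 0.0082, 0.1834]
orientation: [-179.9, -0.4, -176.0]
force: [1.7, 0.5, -0.4]
opening: 0.0007
gripper_force: 0.0
```

Request:
send_rows --deltas '[[[-0.02, -0.02, -0.04], 0], [[-0.04, -0.04, -0.08], 0], [[-0.06, -0.06, -0.1], 0], [[-0.06, -0.06, -0.1], 0], [[-0.06, -0.06, -0.1], 0]]'

```text
clock: 14.82
tool_pos: [0.6008, -0.0355, 0.2664]
orientation: [180.0, 0.1, -176.0]
force: [0.2, -0.0, -1.1]
opening: 0.0002
gripper_force: 0.0
```

```bash
python3 -c "
from h import *
x,y=g2w(0.00,.041)
togo(x,y,.114,-175.94)
harp(g2w(0,.127),cams=('side','wrist'))
p=ctrl.snapshot('side');save(p,'s9')
for t in ('frog','bridge','clamp'):
    print(t,[(round(d['conf'],2),(np.array(d['xy'])*[640,400]).round()) for d in ctrl.boxes_of(p,t)])"
```

```text
t 14.82 pos [ 0.6008 -0.0355  0.2664] yaw -176.03 open 0.0 F [ 0.2 -0.  -1.1]
shares [ 0.0619  0.0859  0.1905 -0.001 ] rows 4.2
side world [0.5397 0.1138 0.0902] gap mm [ -1.  125.4] relyaw deg 1.11 err 0.106
  tipx -2.5 tailx 0.3 tail y 60.4
wrist world [0.543  0.1113 0.0751] gap mm [  2.1 122.8] relyaw deg 0.25 err 0.069
  tipx 1.8 tailx 2.4 tail y 57.8
frog [(0.82, array([320., 305.]))]
bridge [(0.43, array([220., 272.]))]
clamp [(0.61, array([374., 185.])), (0.46, array([317., 241.]))]
```

View pics/s9.png

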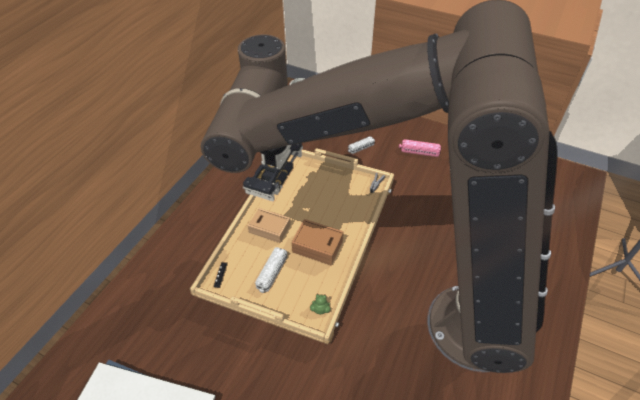

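The harmonica lies flat beyond both boxes at (270,270), its tail about 58-60 mm past the middle of the gap. The bystanders haven't moved and the arm is clear.

```bash
python3 -c "
from plant import ctrl
print(ctrl.close_job())"
```

```text
the job is handed in; nothing more can be done
None
```

I pushed the harmonica flat, button end first, through the gap; its plain end now lies about 58–60 mm past the gap's middle (47 mm needed). In the last picture the frog, clamp and bridge had not visibly moved and the arm was clear; I handed the job in at about 15 s, and no verdict came back.

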